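Set the dividers of a desk rack to equal slots with a hand-held setting gauge

ROBOT

A 6-joint arm with a two-finger parallel gripper is mounted at the origin on the work surface. World frame = base frame: x ahead of the robot, y to its left, z up, the work surface at z = 0. Lengths are in m, angles in rad, forces in N, time in s.
With the tool pointing down it reaches from about 0.425 to 0.95 m from the base axis. Payload 3.5 kg.
Tool frame: the origin (TCP) lies at the very end of the fingers, on their centre line; the grasp point (between the pads) lies 19 mm behind it; z points along the fingers, y is the line along which they close (so a half turn about z gives the same grasp; the last joint's range is limited). The gripper opens to 85 mm and grips with 20 to 120 N. Pads are 22 mm wide; open, the fingers measure 114 mm over their backs; the gripper's body (76 mm by 85 mm) begins 54 mm behind the grasp point. The pads swing forward as they close: fully open they stand 13 mm farther back than shut.
Start: joints at [1.06, 0.286, 1.577, -0, 1.279, -0.15], TCP at [0.238, 0.632, 0.231] pointing down, gripper open.
Joint ranges: [-2.77, 2.77], [-0.9, 2.22], [0.21, 2.48], [-1.53, 4.67], [0.24, 2.81], [-2.84, 2.84]. Speed limits (rad/s): [2.79, 2.79, 3.14, 3.14, 3.14, 3.14].

INTERFACE

Orientations are given as a unit quaternion [x, y, z, w].
In Python, from plant import ctrl gives the robot as it stands.
- The arm moves only by the tool carry_out, never from a script. Its argument "deltas" is one flat list of numbers, 6 for each row, row after row: the shift along the tool's x, y, z in m, then the turn, a rotation vector about the tool's x, y, z in rad. A call has 1 to 5 rows; each row is the pose to reach, as a shift and turn from the pose commanded when the call began, along the tool's axes at that moment; what a row does not reach only later rows make up. A row lasts 1/8 s, in which the tool goes at most 62.5 mm and 10.7 degrees, less where a joint would pass 70% of its speed; a pose out of reach is approached as far as the arm can. A call with a gripper value outside its range is refused whole. "grip" is the opening in per cent of the stroke, from 0 (shut) to 100 (fully open), set as the call begins (left out, the last holds). The fingers move at their own pace and stop on an object; "grip_force" is the grip in N (left out, the last holds). Time passes only in rows, so rows that repeat a pose let the fingers close. It gives the time, the measured TCP pose, the force, the opening and the grip force at its end, in the units of the state.
- ctrl.get_state(): the state, without advancing time (a new reading comes with each control period).
- ctrl.read_camera(name): name is "scene" or "top" or "wrist"; returns (picture, depth): 480x640x3 uint8, red, green, blue; 480x640 float32, m along the optical axis (not along the pixel's ray), 0 where there is no reading.
- ctrl.camera_model(name): a dict with "intrinsics" (3x3 intrinsics, pixels), "extrinsics" (4x4, takes a point from world to camera coordinates); the wrist camera has in their place "hand_eye" (4x4, takes a point from camera to tool coordinates, whose origin is the TCP and whose axes are the flange's). Camera axes: x right, y down, z forward; pixel columns grow to the right and rows downward; lengths in m; the calibration is good to about 2 mm. A picture is of the moment at which its call begins: read the wrist's pose just before it. camera_model takes no time and is no camera call.
- ctrl.sign_off(): hands the job in; it is judged then, once.
Trained networks look in the newest picture that a camera, given by its name, has taken for a name from the list of things; names that differ only in an ending like _2 or _b are one class to them, and where a whole thing is asked for, a point or a joint stands for the part that bears it (a point fixed in the world has none). Each returns a list of dicts, best first, with "score" (0 to 1); they miss things now and then, are a little off and sometimes report something else, mostly with a low value. They report only what shows in the picture. A call takes as long as a camera call. They do not tell look-alikes from the thing itself.
- ctrl.find_in(camera, query): "uv" ([column, row] in pixels, amid what is visible of it).
The state is a dict: "time": time; "qpos": joint angles; "dq": joint speeds; "joint_efforts": joint torques, N m; "eef_pos": TCP position; "tcp_rot": TCP orientation; "contact_force": force on the tool from outside, world axes, zero at the start; "wrist_torque": the same for the moment, N m; "opening": opening from 0.0 (shut) to 1.0 (fully open); "finger_force": force on a finger pad.
Only numpy, scipy, OpenCV 4.12 (cv2) and the standard library are available. Lean on these libraries where they do the work, as an engineer would, in place of code of your own. Each camera call takes 0.05 s, during which the arm holds its last target. There are 200 camera calls.

TASK

Set the three blue dividers of the desk rack to equal slots with the pale wooden setting gauge: working outward from the fixed end plate, hook the gauge's lip over each divider in turn and draw it along until the gauge's block just touches the neighbour, feeling for the contact so that you never press hard or budge a divider that is already set. Then stand the gauge upright back on the cork mat and let go of it. Leave everything else on the desk alone.

Things in the scene. Friction and masses are not known exactly. Their poses are not given: they have to be found in the camera images.
- rack: desk rack for laptops and folders: flat aluminium base 126 (x) x 330 (y) x 12 mm, fixed to the desk, turned by up to 0.3 rad. Origin: centre of its underside, on the desk; its y axis runs along the row, towards the end plate. All plates stand on its top, 12 mm above the desk, and keep parallel. A bar 6 mm high closes its -y end.
- end_plate: dark steel plate fixed at the rack's +y end, 110 (x) x 6 (y) x 60 mm high (top 72 mm above the desk). Origin: centre of its lower edge, 12 mm above the desk; axes as the rack's. Rigid. The row starts from its -y face, 3 mm from the origin.
- divider1: blue upright plate next to the end plate, 110 (x) x 6 (y) x 60 mm high (top 72 mm above the desk). Origin: centre of its lower edge; axes as the rack's. Slides only along the rack's y with a steady friction of 7 N and stays where left; pushed with less it does not move. The plates start 28 to 100 mm apart, and the end plate is at least 55 mm from divider1.
- divider2: the second blue plate, like divider1, farther along -y.
- divider3: the third blue plate, like divider1, the farthest along -y.
- gauge: loose setting gauge, 0.13 to 0.21 kg, upright on the mat: pale wooden block 44 (x) x 28 (y) x 120 mm high with an aluminium drag lip on its -y side. Origin: centre of the block's underside, z up; yaw within 0.3 rad of straight. From its +y face to the lip's inner face is 42 mm: one 36 mm slot plus one 6 mm divider. In use, its underside is held 2 to 8 mm above the rack's base.
- gauge_face (a point): point on the block's +y face, which meets the neighbouring plate: 14 mm in +y from the gauge's origin and 30 mm above its underside.
- gauge_lip (a point): middle of the lower edge of the lip's inner face: 28 mm in -y from the gauge's origin, 44 mm above its underside. The lip is 36 mm wide (x), 8 mm thick (outer face 36 mm from the origin) and hangs from an arm whose underside is 66 mm and top 72 mm above the gauge's underside. The space between block and lip is 14 mm wide; a divider goes in it, the lip on the divider's -y side.
- gauge_handle (a point): middle of the handle, 100 mm above the gauge's underside: the plain top of the block, from 72 mm (the arm's top) to 120 mm. Grip it across its 28 mm (y) or its 44 mm (x).
- dark_gauge: a second setting gauge of dark wood with a thinner block (18 mm in y), for narrower slots: not for this job. Stands on the mat beside the pale one, 80 mm or more away in the mat's x. Origin: centre of the block's underside.
- mat: cork mat fixed to the desk, 200 (x) x 120 (y) x 4 mm, where the gauges are kept. Origin: centre of its underside, on the desk; its top is 4 mm above.
- mouse: white mouse, 108 x 58 x 23 mm, bystander
- phone: phone lying flat, 148 x 72 x 8 mm, bystander
- drive: portable drive lying flat, 80 x 112 x 13 mm, bystander
- mug: white mug, 82 mm wide, 92 mm high, bystander
- pen_cup: copper cup with pens, 76 mm wide, 180 mm high, bystander
- cube: open white box, 100 mm cube, bystander
- notebook: blue hard notebook lying flat, 210 x 148 x 16 mm, bystander
Not all that is in view belongs to the job. What is shaped like the gauge but orange or yellow is not meant.

How it is judged:
By the outcome, as a careful person would: the job done as asked, in the order asked, and still so for the second after the job is handed in, with the robot touching nothing.
It also fails if it takes over 70 s, if anything falls off the work surface, if the arm or the gripper's body presses on something with over 40 N, if the wrist force passes 120 N, or if a joint passes its speed limit or range.

## Working session

There is one attempt and no reset: what is moved stays moved. The work goes in short steps, Python scripts to look and compute and a tool call to move; the robot and the scene stay as the last step left them, time stands still between calls to the robot, and variables do not carry over. Pictures are saved under pics/ and viewed, at most 10 in all, crops included, and the job is handed in when it is done.

Besides the shell and the picture viewer there is one more tool, called after "Emit:" by a JSON object that holds its "fn" and its "kwargs". carry_out: Moves the arm, as the interface text tells. Its arguments: {"type":"object","properties":{"deltas":{"type":"array"},"grip":{"type":"number"},"grip_force":{"type":"number"}},"required":["deltas"]}

```bash
ls; mkdir -p pics
cat > h.py <<'E'
import numpy as np, cv2
from plant import ctrl
from scipy.spatial.transform import Rotation as R
def look(n,save=None):
    st=ctrl.get_state(); p,d=ctrl.read_camera(n); m=ctrl.camera_model(n)
    K=np.array(m['intrinsics'])
    if 'extrinsics' in m: T=np.linalg.inv(np.array(m['extrinsics']))
    else:
        W=np.eye(4); W[:3,:3]=R.from_quat(st['tcp_rot']).as_matrix(); W[:3,3]=st['eef_pos']; T=W@np.array(m['hand_eye'])
    if save: cv2.imwrite('pics/'+save,p[:,:,::-1])
    v,u=np.mgrid[:480,:640]; X=np.stack([(u-K[0,2])/K[0,0]*d,(v-K[1,2])/K[1,1]*d,d],-1)
    P=X@T[:3,:3].T+T[:3,3]; P[d==0]=np.nan
    return p,d,P,K,T
E
python3 - <<'E'
from h import *
for n in ['scene','top']:
    p,d,P,K,T=look(n,n+'0.png'); np.savez(f'{n}0.npz',p=p,P=P,K=K,T=T)
    for q in ['rack','end_plate','divider1','divider3','gauge','dark_gauge','mat','gauge_handle']:
        r=ctrl.find_in(n,q)
        print(n,q,[(np.round(x['uv']).tolist(),round(x['score'],2),P[int(x['uv'][1]),int(x['uv'][0])].round(3).tolist()) for x in r[:5]])
s=ctrl.get_state(); print(s)
E
```

```text
pics
scene rack [([352.0, 264.0], 0.61, [0.54, 0.109, 0.056])]
scene end_plate [([409.0, 268.0], 0.74, [0.467, 0.234, 0.047])]
scene divider1 [([327.0, 251.0], 0.7, [0.509, 0.024, 0.044]), ([354.0, 260.0], 0.55, [0.527, 0.111, 0.061]), ([376.0, 260.0], 0.51, [0.495, 0.153, 0.056]), ([214.0, 215.0], 0.29, [0.558, -0.307, 0.077])]
scene divider3 [([327.0, 251.0], 0.7, [0.509, 0.024, 0.044]), ([354.0, 260.0], 0.55, [0.527, 0.111, 0.061]), ([376.0, 260.0], 0.51, [0.495, 0.153, 0.056]), ([214.0, 215.0], 0.29, [0.558, -0.307, 0.077])]
scene gauge [([270.0, 180.0], 0.97, [0.338, -0.272, 0.087]), ([165.0, 235.0], 0.81, [0.709, -0.346, 0.083]), ([273.0, 209.0], 0.8, [0.458, -0.177, 0.08]), ([229.0, 260.0], 0.78, [0.709, -0.142, 0.085]), ([216.0, 213.0], 0.63, [0.557, -0.3, 0.082])]
scene dark_gauge [([232.0, 197.0], 0.61, [0.471, -0.313, 0.084])]
scene mat [([231.0, 228.0], 0.95, [0.505, -0.299, 0.005]), ([357.0, 257.0], 0.73, [0.5, 0.103, 0.049])]
scene gauge_handle [([271.0, 180.0], 0.93, [0.331, -0.27, 0.084]), ([161.0, 239.0], 0.92, [0.719, -0.352, 0.075]), ([215.0, 212.0], 0.82, [0.557, 
[... 1208 characters left out ...]
])]
{'time': 0.9, 'qpos': array([ 1.06000511e+00,  2.86267941e-01,  1.57667297e+00, -6.13879361e-06,
        1.27865183e+00, -1.49988854e-01]), 'dq': array([ 0.00074681,  0.00070502, -0.00092275, -0.00131029,  0.00036117,
        0.00033389]), 'joint_efforts': array([ 3.55459379e-04, -4.05964243e+01, -2.92939872e+01, -1.85858839e-04,
        5.28865021e-04, -3.72900431e-06]), 'eef_pos': array([0.2382511 , 0.63153862, 0.23136092]), 'tcp_rot': array([ 1.79423390e-01,  9.83771949e-01, -9.96553646e-07,  2.76562404e-06]), 'contact_force': array([0.45942852, 0.13553257, 0.13782758]), 'wrist_torque': array([ 0.00277182, -0.03738566, -0.06650034]), 'finger_force': 0.0, 'opening': 1.0020789908676728}
```

Run:
```python
import cv2
a=cv2.imread('pics/scene0.png')[130:330,110:450]; cv2.imwrite('pics/c1.png',cv2.resize(a,(800,470),interpolation=2))
a=cv2.imread('pics/top0.png')[160:330,170:450]; cv2.imwrite('pics/c2.png',cv2.resize(a,(800,486),interpolation=2))
```

```text
(no output)
```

View pics/c1.png

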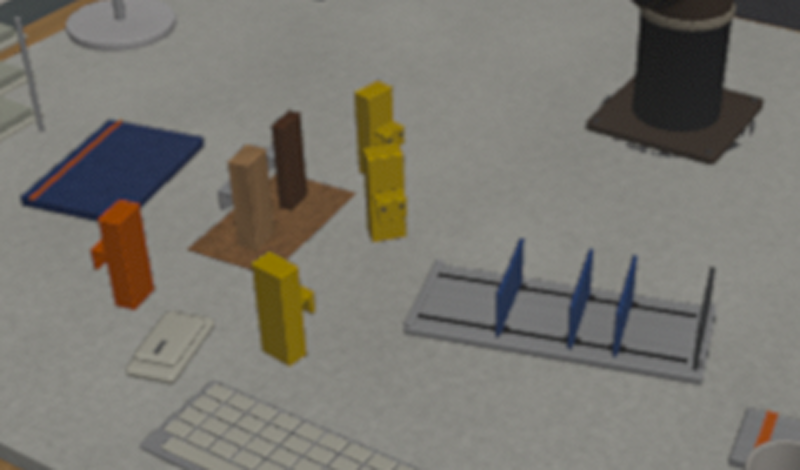

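View pics/c2.png

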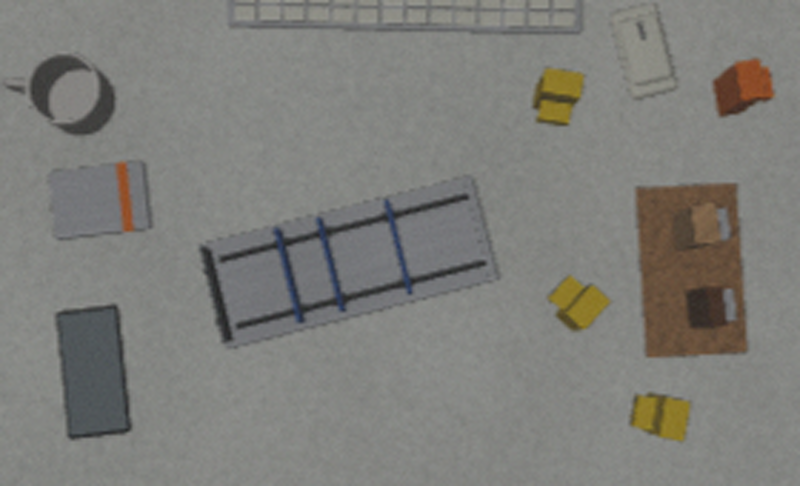

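The scene shows five gauge-like things. Three yellow ones are at scene (270,180), (273,209) and (229,260), and an orange one is at (165,235). The dark one is at (232,197). The pale wooden gauge is at scene (216,213), top (417,238), on the mat with its lip towards -y, and it is the one that matches the description. The rack is yawed about +0.25, with the end plate at its left end in the top view.

```bash
cat >> h.py <<'E'
def go(pos,yaw,st=None):
    "tool deltas from now to TCP pos, tool y axis at yaw from world y, pointing down"
    st=st or ctrl.get_state(); A=R.from_quat(st['tcp_rot'])
    G=R.from_matrix(np.array([[-np.cos(yaw),-np.sin(yaw),0],[-np.sin(yaw),np.cos(yaw),0],[0,0,-1]]).round(12))
    d=A.inv().apply(np.array(pos)-st['eef_pos']); r=(A.inv()*G).as_rotvec()
    print('delta',d.round(4).tolist(),r.round(4).tolist())
E
cat > a.py <<'E'
from h import *
for n in ['top','scene']:
    z=np.load(n+'0.npz'); P=z['P']; p=z['p']
    hsv=cv2.cvtColor(p,cv2.COLOR_RGB2HSV)
    m=(abs(P[...,0]-.548)<.05)&(abs(P[...,1]+.305)<.05)&(P[...,2]>.105)
    q=P[m]; print(n,'gauge',len(q),np.nanmedian(q,0).round(3),np.nanmax(q[:,2]).round(3), hsv[m].mean(0))
    b=(hsv[...,0]>100)&(hsv[...,0]<130)&(hsv[...,1]>90)&(abs(P[...,1]-.1)<.17)&(P[...,2]>.03)&(abs(P[...,0]-.5)<.12)
    q=P[b]; print('blue',len(q),q.mean(0).round(3))
print(ctrl.camera_model('wrist'))
go([.5,.3,.32],0.0); go([.5,.0,.32],0.0); go([.45,-.3,.32],0.0)
E
python3 a.py
```

```text
top gauge 139 [ 0.542 -0.31   0.123] 0.135 [ 15.03597122  97.74820144 113.99280576]
blue 139 [0.493 0.095 0.068]
scene gauge 187 [ 0.548 -0.308  0.123] 0.13 [ 15.36898396 105.97326203 110.        ]
blue 373 [0.505 0.087 0.056]
{'intrinsics': array([[426.88873042,   0.        , 330.98964455],
       [  0.        , 426.88873042, 235.76446474],
       [  0.        ,   0.        ,   1.        ]]), 'hand_eye': array([[-4.91034937e-04, -9.59665916e-01, -2.81142471e-01,
         7.12182328e-02],
       [ 9.99999580e-01, -2.53641109e-04, -8.80777647e-04,
         1.99319771e-04],
       [ 7.73942999e-04, -2.81142785e-01,  9.59665637e-01,
        -1.42348788e-01],
       [ 0.00000000e+00,  0.00000000e+00,  0.00000000e+00,
         1.00000000e+00]])}
delta [-0.3619, -0.2178, -0.0886] [-0.0, 0.0, -0.3608]
delta [-0.4678, -0.4985, -0.0886] [-0.0, 0.0, -0.3608]
delta [-0.527, -0.7968, -0.0886] [-0.0, 0.0, -0.3608]
```

Emit:
{"fn": "carry_out", "kwargs": {"deltas": [-0.2, -0.21, -0.089, 0, 0, -0.36, -0.2, -0.21, -0.089, 0, 0, -0.36, -0.2, -0.21, -0.089, 0, 0, -0.36, -0.2, -0.21, -0.089, 0, 0, -0.36, -0.2, -0.21, -0.089, 0, 0, -0.36]}}

```text
time: 1.52
eef_pos: [0.3518, 0.3626, 0.3214]
tcp_rot: [0.001, 1.0, 0.0, 0.001]
contact_force: [0.2, 0.0, 0.1]
opening: 1.0
finger_force: 0.0
```

Emit:
{"fn": "carry_out", "kwargs": {"deltas": [-0.12, -0.27, 0, 0, 0, 0, -0.12, -0.27, 0, 0, 0, 0, -0.12, -0.27, 0, 0, 0, 0, -0.12, -0.27, 0, 0, 0, 0, -0.12, -0.27, 0, 0, 0, 0]}}

```text
time: 2.15
eef_pos: [0.4716, 0.092, 0.3207]
tcp_rot: [0.001, 1.0, -0.0, 0.001]
contact_force: [0.2, 0.2, 0.7]
opening: 1.002
finger_force: 0.0
```

Run:
```python
from h import *
p,d,P,K,T=look('wrist','w1.png'); np.savez('w1.npz',p=p,P=P,K=K,T=T); s=ctrl.get_state(); print(s['time'],s['eef_pos'],s['tcp_rot'],s['qpos'])
go([.47,.0,.33],0); go([.47,-.3,.33],0)
```

```text
2.2 [0.47328847 0.08823988 0.32041481] [ 2.90089510e-03  9.99993311e-01 -2.05187727e-03  8.67472668e-04] [-0.02466729 -0.21124186  1.92816446 -0.00410992  1.42284742 -1.58905966]
delta [0.0028, -0.0883, -0.0092] [-0.0041, 0.0017, -0.0058]
delta [0.001, -0.3883, -0.008] [-0.0041, 0.0017, -0.0058]
```

View pics/w1.png

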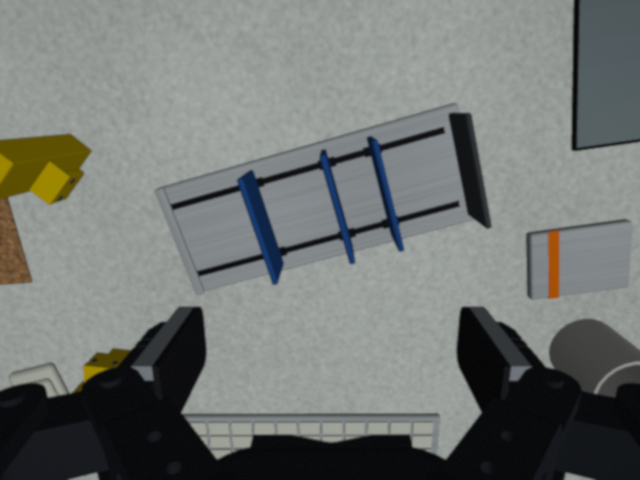

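The wrist view shows the rack centred near (330,200). The dividers are at (260,225), (338,205) and (387,195), and the end plate at (470,170). Now to the gauge.

Emit:
{"fn": "carry_out", "kwargs": {"deltas": [0, -0.31, 0, 0, 0, 0, 0, -0.31, 0, 0, 0, 0, 0, -0.31, 0, 0, 0, 0, 0, -0.31, 0, 0, 0, 0, 0, -0.31, 0, 0, 0, 0]}}

```text
time: 2.82
eef_pos: [0.4705, -0.2175, 0.3207]
tcp_rot: [0.001, 1.0, -0.0, 0.0]
contact_force: [1.0, -0.6, 0.9]
opening: 0.997
finger_force: 0.0
```

Emit:
{"fn": "carry_out", "kwargs": {"deltas": [-0.01, -0.03, 0, 0, 0, 0, -0.01, -0.03, 0, 0, 0, 0, -0.01, -0.03, 0, 0, 0, 0]}}

```text
time: 3.2
eef_pos: [0.4807, -0.2448, 0.3202]
tcp_rot: [0.0, 1.0, 0.0, -0.0]
contact_force: [-0.0, 0.3, -0.5]
opening: 1.002
finger_force: 0.0
```

Run:
```python
from h import *
p,d,P,K,T=look('wrist','w2.png'); np.savez('w2.npz',p=p,P=P,K=K,T=T); s=ctrl.get_state(); print(s['time'],s['eef_pos'],s['tcp_rot'],s['qpos'])
print([(np.round(x['uv']).tolist(),x['score'],P[int(x['uv'][1]),int(x['uv'][0])].round(3)) for x in ctrl.find_in('wrist','gauge')])
u=(K@(np.linalg.inv(T)@[.545,-.305,.11,1])[:3]); u=(u[:2]/u[2]).astype(int); print(u)
c=p[max(0,u[1]-110):u[1]+110,max(0,u[0]-140):u[0]+140,::-1]; cv2.imwrite('pics/w2c.png',cv2.resize(c,None,fx=2.7,fy=2.7))
```

```text
3.25 [ 0.48072948 -0.24447054  0.32036595] [-1.63885152e-04  9.99999967e-01  1.96084422e-04 -5.78015051e-06] [-6.58795623e-01 -7.20095095e-02  1.80447802e+00  3.06972816e-04
  1.40937341e+00 -2.22996910e+00]
[([414.0, 387.0], 0.89, array([ 0.679, -0.161,  0.087])), ([218.0, 399.0], 0.8, array([ 0.679, -0.357,  0.106])), ([292.0, 23.0], 0.8, array([ 0.348, -0.274,  0.12 ])), ([254.0, 250.0], 0.71, array([ 0.521, -0.309,  0.124]))]
[262 271]
```

View pics/w2c.png

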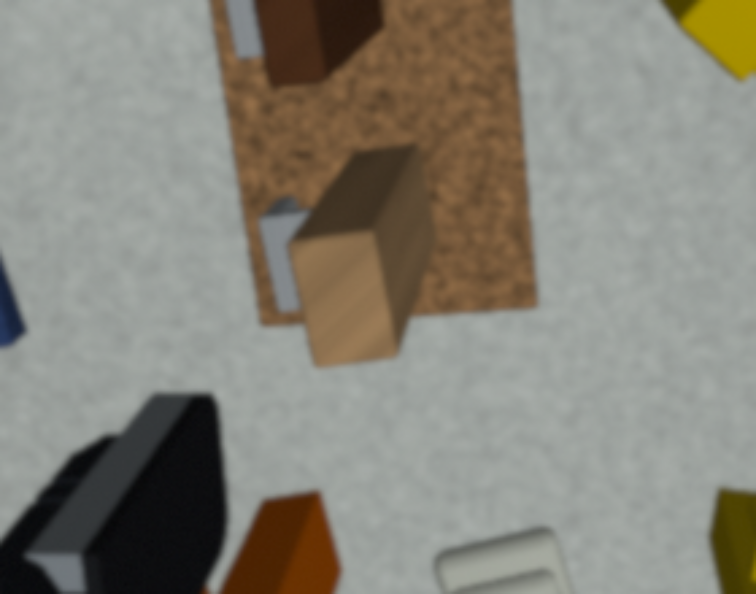

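The crop confirms it: this is the pale block, top face centred at crop (345,300), with the grey lip on its left (-y) and the dark gauge above it. I'll measure it precisely.

```bash
cat >> h.py <<'E'
def onplane(uv,K,T,z):
    uv=np.atleast_2d(uv).astype(float); r=np.c_[(uv-K[[0,1],[2,2]])/K[[0,1],[0,1]],np.ones(len(uv))]@T[:3,:3].T
    return T[:3,3]+r*((z-T[2,3])/r[:,2])[:,None]
def topface(p,P,K,T,c,zmin,z=None,rad=.05):
    m=((np.hypot(P[...,0]-c[0],P[...,1]-c[1])<rad)&(P[...,2]>zmin)).astype(np.uint8)
    n,l,s,_=cv2.connectedComponentsWithStats(m); i=1+s[1:,4].argmax(); v,u=np.nonzero(l==i)
    zz=z or np.median(P[l==i][:,2]); X=onplane(np.c_[u,v],K,T,zz)
    rect=cv2.minAreaRect((X[:,:2]*1000).astype(np.float32)); return zz,len(u),rect
E
python3 - <<'E'
from h import *
z=np.load('w2.npz'); p,P,K,T=[z[k] for k in ['p','P','K','T']]
for zm in (.112,.116): print(topface(p,P,K,T,(.545,-.305),zm))
# colour based quad
c=onplane(np.array([[292,242],[376,232],[398,355],[316,366]])/2.7+[122,161],K,T,.124)[:,:2]; print(c.round(4),c.mean(0))
e=(c[3]-c[0]+c[2]-c[1]); print('yaw',np.arctan2(e[1],e[0]))
c=onplane(np.array([[262,212],[305,210],[280,312],[300,312]])/2.7+[122,161],K,T,.076)[:,:2]; print('arm',c.round(4))
# rack in w1
z=np.load('w1.npz'); p,P,K,T=[z[k] for k in ['p','P','K','T']]
hsv=cv2.cvtColor(p,cv2.COLOR_RGB2HSV)
b=((hsv[...,0]>100)&(hsv[...,0]<130)&(hsv[...,1]>110)).astype(np.uint8); b[:,:200]=0;b[300:]=0
n,l,s,_=cv2.connectedComponentsWithStats(b)
for i in range(1,n):
    if s[i,4]>100: 
        q=P[l==i]; print('blue',s[i],np.nanpercentile(q[:,2],[5,50,95]).round(3))
        t=q[q[:,2]>.062]; print(len(t),cv2.fitLine((t[:,:2]*1000).astype(np.float32),cv2.DIST_HUBER,0,.1,.1).ravel().round(3))
q=onplane([[159,188],[457,104],[200,293],[489,224]],K,T,.012); print('rackcorners',q.round(4))
print(go([.545,-.305,.2],0))
E
```

```text
(np.float64(0.12353873743181926), 1783, ((538.492431640625, -314.296142578125), (46.56331253051758, 29.91738510131836), 8.224815368652344))
(np.float64(0.12358132555182716), 1702, ((539.1031494140625, -314.5430908203125), (45.398529052734375, 29.226259231567383), 8.078568458557129))
[[ 0.5214 -0.3291]
 [ 0.5182 -0.303 ]
 [ 0.5593 -0.2979]
 [ 0.5631 -0.3242]] [ 0.540481   -0.31353357]
yaw 0.11961452772427465
arm [[ 0.5262 -0.3508]
 [ 0.5255 -0.3357]
 [ 0.5637 -0.3471]
 [ 0.5637 -0.3399]]
blue [368 138  35 113 941] [0.037 0.071 0.073]
758 [9.63000e-01 2.71000e-01 4.74746e+02 1.43177e+02]
blue [320 151  34 112 774] [0.029 0.071 0.073]
615 [9.64000e-01 2.67000e-01 4.87589e+02 9.70780e+01]
blue [ 238  172   45  112 1776] [0.021 0.057 0.072]
754 [9.63000e-01 2.69000e-01 5.09386e+02 2.17760e+01]
rackcorners [[ 0.4792 -0.0918  0.012 ]
 [ 0.3946  0.2191  0.012 ]
 [ 0.6008 -0.0589  0.012 ]
 [ 0.5199  0.264   0.012 ]]
delta [-0.0642, -0.0607, 0.1205] [0.0002, 0.0001, 0.0008]
None
```

Emit:
{"fn": "carry_out", "kwargs": {"deltas": [-0.058, -0.07, 0.06, 0, 0, -0.13, -0.058, -0.07, 0.13, 0, 0, -0.13, -0.058, -0.07, 0.13, 0, 0, -0.13, -0.058, -0.07, 0.13, 0, 0, -0.13, -0.058, -0.07, 0.13, 0, 0, -0.13]}}

```text
time: 3.92
eef_pos: [0.5394, -0.3152, 0.1924]
tcp_rot: [-0.065, 0.998, -0.001, 0.001]
contact_force: [0.3, 0.6, 0.6]
opening: 0.997
finger_force: 0.0
```

Run:
```python
from h import *
p,d,P,K,T=look('wrist','w3.png'); s=ctrl.get_state(); print(s['time'],s['eef_pos'])
for zm in (.112,.116): print(topface(p,P,K,T,(.539,-.314),zm))
go([.539,-.314,.087],.133)
```

```text
3.975 [ 0.53975422 -0.31555765  0.19337854]
(np.float64(0.26979144983559306), 35933, ((517.4854125976562, -317.8159484863281), (36.08073425292969, 86.6468505859375), 7.601335525512695))
(np.float64(0.26979144983559306), 35933, ((517.4854125976562, -317.8159484863281), (36.08073425292969, 86.6468505859375), 7.601335525512695))
delta [0.0009, 0.002, 0.1064] [-0.0031, 0.003, -0.0027]
```

View pics/w3.png

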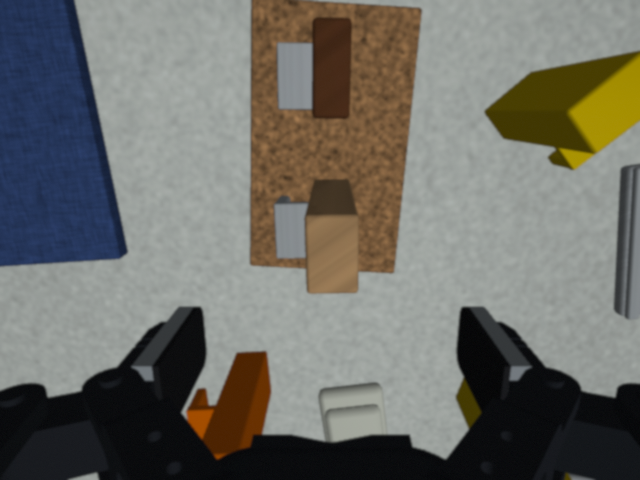

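The block's top face is at (306,214)-(358,292), squarely between the fingers.

Run:
```python
from h import *
p,d,P,K,T=look('wrist')
m=((P[...,2]>.11)&(P[...,2]<.14)&(np.hypot(P[...,0]-.539,P[...,1]+.314)<.05)).astype(np.uint8)
v,u=np.nonzero(m); z=np.median(P[m>0][:,2]); X=onplane(np.c_[u,v],K,T,z)
print(z,cv2.minAreaRect((X[:,:2]*1000).astype(np.float32)))
go([.539,-.314,.087],.133)
```

```text
0.12363697835270442 ((538.9078979492188, -315.6402893066406), (46.30207443237305, 27.544574737548828), 8.464079856872559)
delta [0.0009, 0.0022, 0.1067] [-0.0037, 0.0034, -0.0029]
```

Emit:
{"fn": "carry_out", "kwargs": {"deltas": [0, 0, 0.05, -0.003, 0.003, -0.012, 0, 0, 0.09, -0.003, 0.003, -0.012, 0, 0, 0.107, -0.003, 0.003, -0.012, 0, 0, 0.107, -0.003, 0.003, -0.012]}}

```text
time: 4.53
eef_pos: [0.5388, -0.3156, 0.0837]
tcp_rot: [-0.071, 0.997, 0.001, -0.002]
contact_force: [0.6, 0.2, 0.0]
opening: 1.003
finger_force: 0.0
```

Emit:
{"fn": "carry_out", "kwargs": {"deltas": [0, 0, 0, 0, 0, 0, 0, 0, 0, 0, 0, 0, 0, 0, 0, 0, 0, 0, 0, 0, 0, 0, 0, 0, 0, 0, 0, 0, 0, 0], "grip": 20, "grip_force": 60}}

```text
time: 5.15
eef_pos: [0.5393, -0.316, 0.0845]
tcp_rot: [-0.071, 0.998, 0.001, -0.001]
contact_force: [-0.2, 1.3, 5.4]
opening: 0.321
finger_force: 59.4
```

Run:
```python
from h import *
s=ctrl.get_state(); print({k:np.round(s[k],3) for k in s})
```

```text
{'time': np.float64(5.15), 'qpos': array([-0.692,  0.335,  1.803,  0.   ,  1.007, -2.404]), 'dq': array([-0.   ,  0.002, -0.001,  0.002,  0.001,  0.   ]), 'joint_efforts': array([-4.7200e-01, -3.5520e+01, -2.3579e+01, -1.3300e-01, -2.8300e-01,
       -5.0000e-03]), 'eef_pos': array([ 0.539, -0.316,  0.085]), 'tcp_rot': array([-0.071,  0.998,  0.001, -0.001]), 'contact_force': array([-0.246,  1.26 ,  5.412]), 'wrist_torque': array([0.238, 0.103, 0.009]), 'finger_force': np.float64(59.431), 'opening': np.float64(0.321)}
```

Emit:
{"fn": "carry_out", "kwargs": {"deltas": [0, 0, -0.03, 0, 0, 0, 0, 0, -0.08, 0, 0, 0, 0, 0, -0.13, 0, 0, 0, 0, 0, -0.165, 0, 0, 0, 0, 0, -0.165, 0, 0, 0]}}

```text
time: 5.78
eef_pos: [0.5404, -0.3171, 0.2513]
tcp_rot: [-0.071, 0.998, -0.001, 0.001]
contact_force: [-0.9, -0.4, -1.7]
opening: 0.321
finger_force: 59.4
```

Run:
```python
from h import *
s=ctrl.get_state(); print(s['contact_force'],s['wrist_torque'],s['eef_pos'],s['opening'])
go([.4693,.1633,.25],.2725)
```

```text
[-0.88765835 -0.36994595 -1.69589726] [ 0.002685    0.01437723 -0.00839503] [ 0.54039854 -0.31713053  0.25131928] 0.32148729430956
delta [0.0028, 0.4857, 0.0004] [-0.0019, 0.0011, -0.1313]
```

Emit:
{"fn": "carry_out", "kwargs": {"deltas": [0.003, 0.05, 0, 0, 0, -0.02, 0.003, 0.11, 0, 0, 0, -0.05, 0.003, 0.17, 0, 0, 0, -0.08, 0.003, 0.23, 0, 0, 0, -0.1, 0.003, 0.29, 0, 0, 0, -0.13]}}

```text
time: 6.4
eef_pos: [0.4934, -0.0273, 0.2455]
tcp_rot: [-0.135, 0.991, 0.003, -0.004]
contact_force: [0.6, 0.2, -1.9]
opening: 0.321
finger_force: 59.6
```

Run:
```python
from h import *
go([.4693,.1633,.25],.2725)
```

```text
delta [-0.0279, 0.1902, -0.0035] [0.0062, -0.0071, -0.0009]
```

Emit:
{"fn": "carry_out", "kwargs": {"deltas": [-0.01, 0.06, 0, 0, 0, 0, -0.02, 0.12, 0.02, 0, 0, 0, -0.028, 0.19, 0.04, 0, 0, 0, -0.028, 0.19, 0.05, 0, 0, 0, -0.028, 0.19, 0.05, 0, 0, 0]}}

```text
time: 7.02
eef_pos: [0.4692, 0.1612, 0.1961]
tcp_rot: [-0.136, 0.991, 0.001, -0.005]
contact_force: [0.2, -0.5, -2.1]
opening: 0.317
finger_force: 60.2
```

```bash
cat > rk.py <<'E'
from h import *
import sys
p,d,P,K,T=look('wrist',sys.argv[1]); s=ctrl.get_state(); print(s['time'],s['eef_pos'],R.from_quat(s['tcp_rot']).as_euler('ZYX').round(4))
hsv=cv2.cvtColor(p,cv2.COLOR_RGB2HSV)
b=((hsv[...,0]>100)&(hsv[...,0]<130)&(hsv[...,1]>110)&(abs(P[...,2]-.07)<.012)&(P[...,0]<.65)&(P[...,1]>-.12)&(P[...,1]<.3)).astype(np.uint8)
yw=.2725; e=np.array([np.cos(yw),np.sin(yw)]); n=np.array([-e[1],e[0]])
nn,l,st,_=cv2.connectedComponentsWithStats(b)
for i in range(1,nn):
    if st[i,4]>60:
        v,u=np.nonzero((l==i)); X=onplane(np.c_[u,v],K,T,.072)[:,:2]*1000; f=cv2.fitLine(X.astype(np.float32),cv2.DIST_HUBER,0,.1,.1).ravel()
        print('blue px',st[i],'yaw',np.arctan(f[1]/f[0]).round(4),'s',(X@e).min().round(1),(X@e).max().round(1),'t', np.percentile(X@n,[2,50,98]).round(1))
k=((p.max(2)<75)&(abs(P[...,2]-.07)<.012)&(P[...,1]>.18)&(P[...,1]<.32)&(P[...,0]<.6)); v,u=np.nonzero(k)
if len(u)>60:
    X=onplane(np.c_[u,v],K,T,.072)[:,:2]*1000; print('endplate',len(u),np.percentile(X@n,[2,50,98]).round(1),np.percentile(X@e,[2,98]).round(1))
print('tcp s,t',(s['eef_pos'][:2]*1000@e).round(1),(s['eef_pos'][:2]*1000@n).round(1))
E
python3 rk.py w4.png
```

```text
7.075 [0.47044946 0.16052021 0.19764409] [-2.8702 -0.0066  3.1384]
blue px [  91  147   39  163 2742] yaw 0.2665 s 444.3 552.7 t [-118.6 -113.3 -107.8]
blue px [ 218  147   21  163 1777] yaw 0.2629 s 444.3 552.8 t [-39.7 -36.2 -32.4]
blue px [297 147  11  86 664] yaw 0.2448 s 444.3 498.4 t [ 8.8 11.4 14.4]
endplate 1653 [90.  93.3 96.8] [446.7 547.8]
tcp s,t 496.3 28.0
```

View pics/w4.png

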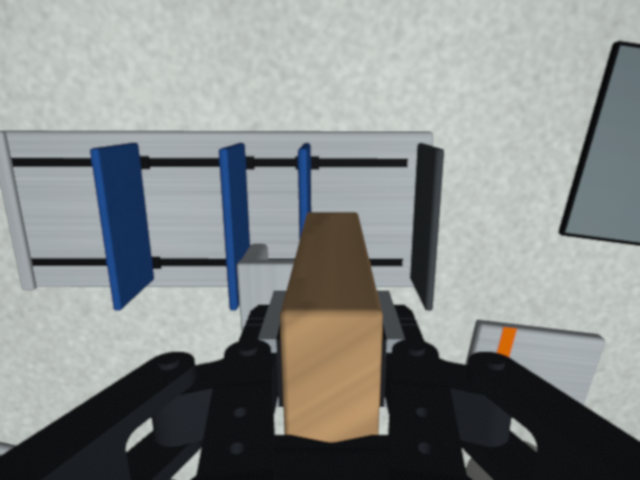

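The end plate's top is near (438,230), with the dividers to its left. The gauge hangs straight, with its lip left of divider1. I'll line it up 4 mm further along and then lower it.

```bash
cat >> h.py <<'E'
YW=.2690; RE=np.array([np.cos(.2725),np.sin(.2725)]); RN=np.array([-RE[1],RE[0]])
def rack(s,t,z,yaw=YW):
    go(np.r_[(RE*s+RN*t)/1000,z],yaw)
def fs(n=1):
    s=ctrl.get_state(); f=s['contact_force']; x=s['eef_pos']*1000
    print('t',s['time'].round(2),'st',(x[:2]@RE).round(2),(x[:2]@RN).round(2),'z',x[2].round(1),'F s,t,z',(f[:2]@RE).round(2),(f[:2]@RN).round(2),f[2].round(2),'rot',R.from_quat(s['tcp_rot']).as_euler('ZYX').round(4))
E
python3 -c "
from h import *
fs(); rack(496,32.4,.15); rack(496,32.4,.0975)"
```

```text
Traceback (most recent call last):
  File "h.py", line 33, in fs
    print('t',s['time'].round(2),'st',(x[:2]@RE).round(2),(x[:2]@RN).round(2),'z',x[2].round(1),'F s,t,z',(f[:2]@RE).round(2),(f[:2]@RN).round(2),f[2].round(2),'rot',R.from_quat(s['tcp_rot']).as_euler('ZYX').round(4))
              ^^^^^^^^^^^^^^^
AttributeError: 'float' object has no attribute 'round'
```

```bash
sed -i "s/s\['time'\].round(2)/round(s['time'],2)/" h.py
python3 -c "
from h import *
fs(); rack(496,32.4,.15); rack(496,32.4,.0975)"
```

```text
t 7.08 st 496.29 27.98 z 197.6 F s,t,z -0.02 -0.32 -1.62 rot [-2.8702 -0.0066  3.1384]
delta [-0.0, 0.0043, 0.0477] [0.0031, -0.0066, 0.0024]
delta [-0.0004, 0.0041, 0.1002] [0.0031, -0.0066, 0.0024]
```

Emit:
{"fn": "carry_out", "kwargs": {"deltas": [0, 0.002, 0, 0, 0, 0, 0, 0.004, 0.02, 0, 0, 0, 0, 0.004, 0.04, 0, 0, 0, 0, 0.004, 0.04, 0, 0, 0]}}

```text
time: 7.58
eef_pos: [0.4697, 0.1639, 0.1588]
tcp_rot: [-0.134, 0.991, 0.001, -0.003]
contact_force: [-0.4, -0.3, -2.3]
opening: 0.32
finger_force: 60.2
```

```bash
python3 -c "
from h import *
fs(); rack(496,32.4,.0975)"; python3 rk.py w5.png
```

```text
t 7.58 st 496.47 31.47 z 158.8 F s,t,z -0.45 -0.15 -2.31 rot [-2.8725 -0.0053  3.138 ]
delta [0.0002, 0.0007, 0.0613] [0.0036, -0.0053, 0.0001]
7.625 [0.47048915 0.16424521 0.1599698 ] [-2.8722e+00 -2.9000e-03  3.1383e+00]
blue px [ 196  149   30  186 2663] yaw 0.2628 s 443.9 552.7 t [-39.6 -35.7 -31.6]
blue px [ 287  149   14  110 1085] yaw 0.2462 s 444.1 504.9 t [ 8.9 11.6 14.7]
blue px [  47  150   53  185 4024] yaw 0.2663 s 444.1 552.3 t [-118.5 -112.6 -106.5]
endplate 2130 [89.7 93.  96.4] [446.5 546.8]
tcp s,t 497.3 31.6
```

Emit:
{"fn": "carry_out", "kwargs": {"deltas": [0, 0.001, 0.015, 0.003, -0.003, 0, 0, 0.001, 0.03, 0.003, -0.003, 0, 0, 0.001, 0.045, 0.003, -0.003, 0, 0, 0.001, 0.062, 0.003, -0.003, 0, 0, 0.001, 0.062, 0.003, -0.003, 0]}}

```text
time: 8.25
eef_pos: [0.4681, 0.1661, 0.0955]
tcp_rot: [-0.135, 0.991, 0.0, -0.002]
contact_force: [0.6, 0.4, -2.4]
opening: 0.324
finger_force: 60.3
```

```bash
python3 -c "
from h import *
fs()"; python3 rk.py w6.png; python3 -c "
from h import *
fs()"
```

```text
t 8.25 st 495.53 34.03 z 95.5 F s,t,z 0.7 0.25 -2.42 rot [-2.8703 -0.0042  3.1406]
8.3 [0.46900792 0.16628065 0.09666127] [-2.8703e+00 -1.9000e-03  3.1409e+00]
blue px [ 141  163   46  190 4432] yaw 0.2679 s 443.5 525.8 t [-39.4 -34.6 -29.9]
blue px [ 266  162   21   98 1560] yaw 0.2589 s 443.2 482.7 t [ 9.1 12.3 15.4]
blue px [   0  271   27  134 1964] yaw 0.1255 s 487.8 552.5 t [-115.6 -107.3 -102.9]
endplate 3155 [88.8 91.9 95.2] [445.2 529.1]
tcp s,t 496.5 33.9
t 8.3 st 496.45 33.92 z 96.7 F s,t,z 0.11 0.37 -0.9 rot [-2.8703e+00 -1.9000e-03  3.1409e+00]
```

View pics/w6.png

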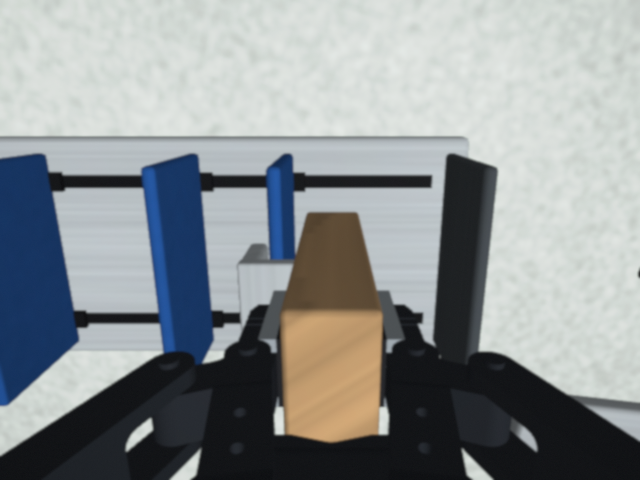

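Divider1 at (280,205) passes under the gauge's arm, and the underside is about 4 mm above the base. I'll draw outward, fast at first.

Emit:
{"fn": "carry_out", "kwargs": {"deltas": [0, 0.003, 0, 0, 0, 0, 0, 0.009, 0, 0, 0, 0, 0, 0.016, 0, 0, 0, 0, 0, 0.023, 0, 0, 0, 0, 0, 0.03, 0, 0, 0, 0]}}

```text
time: 8.93
eef_pos: [0.4626, 0.1936, 0.0981]
tcp_rot: [-0.136, 0.991, -0.002, 0.001]
contact_force: [2.4, -6.6, -4.8]
opening: 0.319
finger_force: 60.2
```

```bash
python3 -c "
from h import *
fs()"; python3 rk.py w7.png; python3 -c "
from h import *
fs()"
```

```text
t 8.93 st 497.61 61.96 z 98.1 F s,t,z 0.56 -6.97 -4.79 rot [-2.8690e+00  1.6000e-03 -3.1367e+00]
8.975 [0.4623445  0.19431395 0.0981289 ] [-2.8688e+00  1.7000e-03 -3.1376e+00]
blue px [  74  157   61  227 6046] yaw 0.2668 s 443.8 546.4 t [-39.2 -33.6 -27.8]
blue px [ 261  156   22  103 1677] yaw 0.2605 s 443.4 485.5 t [34.8 38.1 41.3]
endplate 1855 [91.  93.5 96.2] [444.9 505.9]
tcp s,t 497.6 62.7
t 8.97 st 497.58 62.71 z 98.1 F s,t,z 0.21 -4.93 -4.94 rot [-2.8688e+00  1.7000e-03 -3.1376e+00]
```

Emit:
{"fn": "carry_out", "kwargs": {"deltas": [0, 0.002, 0, 0, 0, 0, 0, 0.004, 0, 0, 0, 0, 0, 0.006, 0, 0, 0, 0, 0, 0.008, 0, 0, 0, 0, 0, 0.009, 0, 0, 0, 0]}}

```text
time: 9.6
eef_pos: [0.4602, 0.2022, 0.0981]
tcp_rot: [-0.136, 0.991, -0.002, 0.001]
contact_force: [2.7, -6.4, -4.4]
opening: 0.318
finger_force: 60.2
```

```bash
python3 -c "
from h import *
fs()"; python3 rk.py w8.png; python3 -c "
from h import *
fs()"
```

```text
t 9.6 st 497.61 70.92 z 98.1 F s,t,z 0.85 -6.85 -4.44 rot [-2.8689e+00  1.6000e-03 -3.1370e+00]
9.65 [0.46012755 0.20232303 0.09810386] [-2.8690e+00  1.6000e-03 -3.1371e+00]
blue px [  51  157   67  238 6665] yaw 0.2597 s 443.8 552.3 t [-39.2 -33.3 -27.2]
blue px [ 261  156   22  103 1676] yaw 0.2563 s 443.4 485.5 t [43.8 47.1 50.3]
endplate 1703 [91.7 94.3 96.9] [444.9 498.5]
tcp s,t 497.6 71.0
t 9.65 st 497.6 71.02 z 98.1 F s,t,z 1.96 -5.88 -4.72 rot [-2.8690e+00  1.6000e-03 -3.1371e+00]
```

Emit:
{"fn": "carry_out", "kwargs": {"deltas": [0, 0.0006, 0, 0, 0, 0, 0, 0.0012, 0, 0, 0, 0, 0, 0.0018, 0, 0, 0, 0, 0, 0.0024, 0, 0, 0, 0, 0, 0.003, 0, 0, 0, 0]}}

```text
time: 10.28
eef_pos: [0.4594, 0.2051, 0.0981]
tcp_rot: [-0.136, 0.991, -0.002, 0.001]
contact_force: [2.4, -6.7, -5.0]
opening: 0.321
finger_force: 60.2
```

Emit:
{"fn": "carry_out", "kwargs": {"deltas": [0, 0.0005, 0, 0, 0, 0, 0, 0.001, 0, 0, 0, 0]}}

```text
time: 10.52
eef_pos: [0.4591, 0.206, 0.0981]
tcp_rot: [-0.136, 0.991, -0.002, 0.001]
contact_force: [2.1, -6.4, -4.5]
opening: 0.321
finger_force: 60.2
```

```bash
python3 -c "
from h import *
fs()"
```

```text
t 10.53 st 497.6 74.86 z 98.1 F s,t,z 0.28 -6.76 -4.51 rot [-2.869e+00  1.500e-03 -3.137e+00]
```

Emit:
{"fn": "carry_out", "kwargs": {"deltas": [0, 0.0005, 0, 0, 0, 0, 0, 0.001, 0, 0, 0, 0]}}

```text
time: 10.78
eef_pos: [0.4588, 0.207, 0.0981]
tcp_rot: [-0.136, 0.991, -0.002, 0.001]
contact_force: [2.8, -7.5, -5.2]
opening: 0.322
finger_force: 60.2
```

Emit:
{"fn": "carry_out", "kwargs": {"deltas": [0, 0.0004, 0, 0, 0, 0, 0, 0.0008, 0, 0, 0, 0]}}

```text
time: 11.02
eef_pos: [0.4586, 0.2078, 0.0981]
tcp_rot: [-0.136, 0.991, -0.002, 0.001]
contact_force: [2.9, -6.4, -4.5]
opening: 0.323
finger_force: 60.2
```

Emit:
{"fn": "carry_out", "kwargs": {"deltas": [0, 0.0004, 0, 0, 0, 0, 0, 0.0008, 0, 0, 0, 0]}}

```text
time: 11.28
eef_pos: [0.4584, 0.2085, 0.0981]
tcp_rot: [-0.136, 0.991, -0.002, 0.001]
contact_force: [3.0, -6.6, -4.6]
opening: 0.322
finger_force: 60.2
```

Emit:
{"fn": "carry_out", "kwargs": {"deltas": [0, 0.0004, 0, 0, 0, 0, 0, 0.0008, 0, 0, 0, 0]}}

```text
time: 11.52
eef_pos: [0.4582, 0.2093, 0.0981]
tcp_rot: [-0.136, 0.991, -0.002, 0.001]
contact_force: [2.6, -6.7, -4.4]
opening: 0.318
finger_force: 60.2
```

Emit:
{"fn": "carry_out", "kwargs": {"deltas": [0, 0.0004, 0, 0, 0, 0, 0, 0.0008, 0, 0, 0, 0]}}

```text
time: 11.78
eef_pos: [0.4579, 0.2101, 0.0981]
tcp_rot: [-0.136, 0.991, -0.002, 0.001]
contact_force: [2.5, -6.5, -4.5]
opening: 0.322
finger_force: 60.2
```

```bash
cat > ep.py <<'E'
from h import *
fs()
for cam in ['wrist','scene']:
    p,d,P,K,T=look(cam,'x_'+cam+'.png'); t=P[...,:2]@RN*1000; s=P[...,:2]@RE*1000
    k=(p.max(2)<75)&(P[...,2]>.025)&(P[...,2]<.075)&(t>80)&(t<110)&(s>440)&(s<552)
    print(cam,k.sum(),'by z:',[(z,np.percentile(t[k&(abs(P[...,2]*1000-z)<4)],[5,25,50,75,95]).round(1).tolist(),int((k&(abs(P[...,2]*1000-z)<4)).sum())) for z in (30,45,60,72) if (k&(abs(P[...,2]*1000-z)<4)).sum()>5])
E
python3 ep.py
```

```text
t 11.78 st 497.59 79.08 z 98.1 F s,t,z 0.67 -6.95 -4.47 rot [-2.869e+00  1.500e-03 -3.137e+00]
wrist 2113 by z: [(30, [93.2, 93.3, 93.3, 93.4, 95.2], 85), (45, [93.3, 93.3, 93.3, 93.4, 95.7], 116), (60, [93.3, 93.3, 93.4, 93.4, 96.2], 143), (72, [93.6, 94.7, 96.1, 97.4, 98.4], 1480)]
scene 66 by z: [(45, [98.2, 99.5, 99.7, 99.7, 99.8], 7), (72, [95.5, 96.8, 97.8, 98.9, 99.7], 39)]
```

Emit:
{"fn": "carry_out", "kwargs": {"deltas": [0, 0.0003, 0, 0, 0, 0, 0, 0.0005, 0, 0, 0, 0]}}

```text
time: 12.12
eef_pos: [0.4578, 0.2105, 0.0981]
tcp_rot: [-0.136, 0.991, -0.002, 0.001]
contact_force: [2.5, -6.0, -4.6]
opening: 0.318
finger_force: 60.2
```

Emit:
{"fn": "carry_out", "kwargs": {"deltas": [0, 0.0003, 0, 0, 0, 0, 0, 0.0005, 0, 0, 0, 0]}}

```text
time: 12.38
eef_pos: [0.4578, 0.2106, 0.0981]
tcp_rot: [-0.136, 0.991, -0.003, 0.001]
contact_force: [2.5, -8.5, -4.4]
opening: 0.325
finger_force: 60.2
```

Emit:
{"fn": "carry_out", "kwargs": {"deltas": [0, 0.0003, 0, 0, 0, 0, 0, 0.0003, 0, 0, 0, 0]}}

```text
time: 12.62
eef_pos: [0.4578, 0.2106, 0.0981]
tcp_rot: [-0.136, 0.991, -0.003, 0.001]
contact_force: [3.0, -8.8, -4.2]
opening: 0.32
finger_force: 60.3
```

Contact: the force rose from about 7 to 9.3 N and motion stopped at t=79.6, which agrees with the plate face at 93.3. Backing off to the middle, then lifting out.

Emit:
{"fn": "carry_out", "kwargs": {"deltas": [0, -0.003, 0, 0, 0, 0, 0, -0.006, 0, 0, 0, 0, 0, -0.006, 0, 0, 0, 0]}}

```text
time: 13.0
eef_pos: [0.4586, 0.2075, 0.0983]
tcp_rot: [-0.135, 0.991, 0.0, 0.001]
contact_force: [0.3, 0.4, -1.3]
opening: 0.319
finger_force: 60.6
```

```bash
python3 -c "
from h import *
fs(); rack(496,76,.168)"
```

```text
t 13.0 st 497.49 76.42 z 98.3 F s,t,z 0.39 0.28 -1.29 rot [-2.8706e+00  1.3000e-03  3.1408e+00]
delta [0.0014, -0.0004, -0.0697] [0.0008, 0.0013, 0.002]
```

Emit:
{"fn": "carry_out", "kwargs": {"deltas": [0, 0, -0.004, 0, 0, 0, 0, 0, -0.01, 0, 0, 0, 0, 0, -0.02, 0, 0, 0, 0, 0, -0.045, 0, 0, 0, 0, 0, -0.07, 0, 0, 0]}}

```text
time: 13.62
eef_pos: [0.4583, 0.2073, 0.1691]
tcp_rot: [-0.135, 0.991, 0.0, 0.0]
contact_force: [0.5, -0.2, -1.7]
opening: 0.321
finger_force: 60.5
```

Emit:
{"fn": "carry_out", "kwargs": {"deltas": [0, -0.015, 0, 0, 0, 0, 0, -0.04, 0, 0, 0, 0, 0, -0.07, 0, 0, 0, 0, 0, -0.091, 0, 0, 0, 0, 0, -0.091, 0, 0, 0]}}

```text
validation failed for argument at $.de...
```

```bash
python3 rk.py w9.png
cat > dv.py <<'E'
from h import *
fs(); p,d,P,K,T=look('wrist'); t=P[...,:2]@RN*1000; s=P[...,:2]@RE*1000; hsv=cv2.cvtColor(p,cv2.COLOR_RGB2HSV)
b=(hsv[...,0]>100)&(hsv[...,0]<130)&(hsv[...,1]>110)&(s>440)&(s<552)&(t>-150)&(t<90)
lab,_=None,None
n,l,st,_=cv2.connectedComponentsWithStats(b.astype(np.uint8))
for i in range(1,n):
    if st[i,4]<80: continue
    k=l==i; f=k&(P[...,2]>.02)&(P[...,2]<.066); g=k&(P[...,2]>.069)
    print('px',st[i,:4],'face t(depth)',np.median(t[f]).round(2) if f.sum()>20 else None,f.sum(),'top t',np.percentile(t[g],[5,50,95]).round(1) if g.sum()>10 else None)
E
python3 dv.py
```

```text
13.675 [0.46060562 0.20791988 0.1732727 ] [-2.8702  0.0078  3.1415]
blue px [ 122  145   39  179 3092] yaw 0.2656 s 443.9 552.5 t [-39.3 -34.4 -29.3]
blue px [ 287  145   14  114 1083] yaw 0.2475 s 444.1 509.9 t [52.3 55.  58. ]
blue px [   0  146   40  178 3225] yaw 0.1995 s 444.3 552.4 t [-118.3 -110.1 -104.2]
endplate 961 [92.3 95.4 98. ] [445.2 500. ]
tcp s,t 499.6 76.3
t 13.68 st 499.57 76.28 z 173.3 F s,t,z 1.79 0.31 0.99 rot [-2.8702  0.0078  3.1415]
px [  0 136  80 179] face t(depth) -114.71 7773 top t [-118.4 -115.7 -114.1]
px [123 136  62 179] face t(depth) -35.34 4552 top t [-39.4 -36.9 -35.1]
px [287 136  19 123] face t(depth) 57.04 455 top t [52.4 54.6 57. ]
```

Emit:
{"fn": "carry_out", "kwargs": {"deltas": [0, -0.015, 0, 0, 0, 0, 0, -0.04, 0, 0, 0, 0, 0, -0.07, 0, 0, 0, 0, 0, -0.092, 0, 0, 0, 0, 0, -0.092, 0, 0, 0, 0]}}

```text
time: 14.35
eef_pos: [0.4825, 0.1168, 0.1662]
tcp_rot: [-0.134, 0.991, 0.0, -0.001]
contact_force: [0.4, -0.3, -2.1]
opening: 0.326
finger_force: 60.7
```

```bash
python3 dv.py; python3 -c "
from h import *
fs(); rack(496,-16,.0975)"
```

```text
t 14.35 st 496.09 -17.4 z 166.2 F s,t,z 0.33 -0.42 -2.14 rot [-2.8734e+00 -2.3000e-03  3.1409e+00]
px [144 144  58 184] face t(depth) -114.69 4213 top t [-118.8 -116.3 -114.5]
px [288 144  19 115] face t(depth) -35.26 386 top t [-40.  -37.7 -35.4]
px [424 144  43 183] face t(depth) 51.02 2962 top t [51.1 53.3 56.2]
t 14.4 st 496.12 -16.51 z 166.4 F s,t,z 0.05 -0.1 -0.9 rot [-2.8725e+00 -2.2000e-03  3.1404e+00]
delta [-0.0, 0.0004, 0.0689] [0.0012, -0.0022, 0.0001]
```

Emit:
{"fn": "carry_out", "kwargs": {"deltas": [0, -0.001, 0.015, 0, 0, 0, 0, -0.001, 0.03, 0, 0, 0, 0, -0.001, 0.045, 0, 0, 0, 0, -0.001, 0.069, 0, 0, 0, 0, -0.001, 0.069, 0, 0, 0, 0]}}

```text
validation failed for argument at $.de...
```

```bash
python3 dv.py
```

```text
t 14.4 st 496.12 -16.51 z 166.4 F s,t,z 0.05 -0.1 -0.9 rot [-2.8725e+00 -2.2000e-03  3.1404e+00]
px [143 144  57 184] face t(depth) -114.68 4251 top t [-118.7 -116.3 -114.5]
px [286 144  20 115] face t(depth) -35.25 425 top t [-40.  -37.7 -35.3]
px [423 144  43 183] face t(depth) 51.04 2907 top t [51.1 53.3 56.1]
```

Emit:
{"fn": "carry_out", "kwargs": {"deltas": [0, -0.001, 0.015, 0, 0, 0, 0, -0.001, 0.03, 0, 0, 0, 0, -0.001, 0.045, 0, 0, 0, 0, -0.001, 0.069, 0, 0, 0, 0, -0.001, 0.069, 0, 0, 0]}}

```text
time: 15.08
eef_pos: [0.4809, 0.1178, 0.0958]
tcp_rot: [-0.135, 0.991, 0.001, -0.003]
contact_force: [0.0, 0.2, -1.3]
opening: 0.321
finger_force: 60.5
```

```bash
python3 dv.py
```

```text
t 15.07 st 494.83 -15.96 z 95.8 F s,t,z 0.06 0.15 -1.26 rot [-2.87   -0.0058  3.1397]
px [ 67 156  96 234] face t(depth) -114.53 9758 top t [-118.7 -115.9 -113.9]
px [268 156  29 104] face t(depth) -35.1 999 top t [-39.9 -37.4 -35.2]
px [447 156  71 210] face t(depth) 51.2 6515 top t [51.  53.2 56.2]
```

Emit:
{"fn": "carry_out", "kwargs": {"deltas": [0, 0.004, 0, 0, 0, 0, 0, 0.014, 0, 0, 0, 0, 0, 0.025, 0, 0, 0, 0, 0, 0.036, 0, 0, 0, 0, 0, 0.046, 0, 0, 0, 0]}}

```text
time: 15.75
eef_pos: [0.472, 0.1605, 0.0995]
tcp_rot: [-0.136, 0.991, -0.002, 0.002]
contact_force: [1.8, -7.5, -4.3]
opening: 0.32
finger_force: 60.3
```

```bash
python3 dv.py;python3 dv.py|head -1
```

```text
t 15.75 st 497.77 27.55 z 99.5 F s,t,z -0.27 -7.73 -4.26 rot [-2.8688e+00  2.4000e-03 -3.1363e+00]
px [  0 148  94 244] face t(depth) -114.55 13314 top t [-118.4 -115.4 -113.9]
px [261 149  32 111] face t(depth) 5.21 1245 top t [0.4 2.9 5.1]
px [375 149  33 157] face t(depth) 51.21 1508 top t [51.4 53.9 56.6]
t 15.8 st 497.77 28.58 z 99.6 F s,t,z 0.17 -5.44 -4.22 rot [-2.8686e+00  2.6000e-03 -3.1376e+00]
```

Emit:
{"fn": "carry_out", "kwargs": {"deltas": [0, 0.001, 0.0005, 0, 0, 0, 0, 0.0025, 0.001, 0, 0, 0, 0, 0.004, 0.0015, 0, 0, 0, 0, 0.0055, 0.0015, 0, 0, 0, 0, 0.0065, 0.0015, 0, 0, 0]}}

```text
time: 16.48
eef_pos: [0.4707, 0.1667, 0.0991]
tcp_rot: [-0.136, 0.991, -0.002, 0.002]
contact_force: [0.0, -6.8, 0.5]
opening: 0.32
finger_force: 61.2
```

```bash
python3 dv.py;python3 dv.py|head -1
```

```text
t 16.48 st 498.16 33.87 z 99.1 F s,t,z -1.81 -6.54 0.46 rot [-2.8691e+00  2.6000e-03 -3.1370e+00]
px [  0 147  83 245] face t(depth) -114.54 12387 top t [-118.1 -115.2 -113.9]
px [261 148  31 112] face t(depth) 11.51 1253 top t [ 6.7  9.3 11.5]
px [365 148  27 143] face t(depth) 51.26 823 top t [51.5 54.  56.7]
t 16.52 st 498.16 33.98 z 99.1 F s,t,z -1.7 -7.21 0.46 rot [-2.8691e+00  2.6000e-03 -3.1371e+00]
```

Emit:
{"fn": "carry_out", "kwargs": {"deltas": [0, 0.0008, 0, 0, 0, 0, 0, 0.0016, 0, 0, 0, 0, 0, 0.0023, 0, 0, 0, 0]}}

```text
time: 16.95
eef_pos: [0.4701, 0.1689, 0.0991]
tcp_rot: [-0.136, 0.991, -0.002, 0.002]
contact_force: [-0.1, -7.3, 1.0]
opening: 0.317
finger_force: 61.2
```

Emit:
{"fn": "carry_out", "kwargs": {"deltas": [0, 0.0003, 0, 0, 0, 0, 0, 0.0003, 0, 0, 0, 0]}}

```text
time: 17.2
eef_pos: [0.47, 0.1692, 0.0991]
tcp_rot: [-0.136, 0.991, -0.002, 0.002]
contact_force: [0.7, -7.2, 0.3]
opening: 0.318
finger_force: 61.2
```

```bash
python3 dv.py
```

```text
t 17.2 st 498.16 36.48 z 99.1 F s,t,z -1.31 -7.1 0.3 rot [-2.8691e+00  2.5000e-03 -3.1371e+00]
px [  0 147  78 245] face t(depth) -114.55 11748 top t [-116.9 -114.9 -113.8]
px [261 148  31 112] face t(depth) 14.13 1263 top t [ 9.3 11.9 14.1]
px [360 148  26 143] face t(depth) 51.27 566 top t [51.6 54.3 56.7]
```

Emit:
{"fn": "carry_out", "kwargs": {"deltas": [0, 0.0003, 0, 0, 0, 0, 0, 0.0005, 0, 0, 0, 0]}}

```text
time: 17.5
eef_pos: [0.4698, 0.1696, 0.0991]
tcp_rot: [-0.136, 0.991, -0.002, 0.002]
contact_force: [0.3, -7.5, 0.5]
opening: 0.323
finger_force: 61.2
```

```bash
python3 -c "
from h import *
fs()"
```

```text
t 17.5 st 498.16 36.93 z 99.1 F s,t,z -1.68 -7.29 0.51 rot [-2.8691e+00  2.6000e-03 -3.1370e+00]
```

Emit:
{"fn": "carry_out", "kwargs": {"deltas": [0, 0.0003, 0, 0, 0, 0, 0, 0.0003, 0, 0, 0, 0]}}

```text
time: 17.75
eef_pos: [0.4698, 0.17, 0.0991]
tcp_rot: [-0.136, 0.991, -0.002, 0.002]
contact_force: [0.6, -7.7, 0.9]
opening: 0.319
finger_force: 61.2
```

```bash
python3 -c "
from h import *
fs()"
```

```text
t 17.75 st 498.16 37.27 z 99.1 F s,t,z -1.51 -7.6 0.88 rot [-2.8691e+00  2.6000e-03 -3.1371e+00]
```

Emit:
{"fn": "carry_out", "kwargs": {"deltas": [0, 0.0003, 0, 0, 0, 0, 0, 0.0003, 0, 0, 0, 0]}}

```text
time: 18.0
eef_pos: [0.4697, 0.1702, 0.0991]
tcp_rot: [-0.136, 0.991, -0.002, 0.002]
contact_force: [0.7, -6.9, 0.8]
opening: 0.319
finger_force: 61.2
```

```bash
python3 -c "
from h import *
fs()"
```

```text
t 18.0 st 498.19 37.51 z 99.1 F s,t,z -1.2 -6.83 0.85 rot [-2.8691e+00  2.6000e-03 -3.1370e+00]
```

Emit:
{"fn": "carry_out", "kwargs": {"deltas": [0, 0.0002, 0, 0, 0, 0, 0, 0.0002, 0, 0, 0, 0]}}

```text
time: 18.25
eef_pos: [0.4697, 0.1702, 0.0991]
tcp_rot: [-0.136, 0.991, -0.002, 0.002]
contact_force: [1.2, -7.4, 1.3]
opening: 0.324
finger_force: 61.2
```

```bash
python3 -c "
from h import *
fs()
fs()"
```

```text
t 18.25 st 498.18 37.53 z 99.1 F s,t,z -0.85 -7.4 1.29 rot [-2.8691e+00  2.6000e-03 -3.1366e+00]
t 18.25 st 498.18 37.53 z 99.1 F s,t,z -0.85 -7.4 1.29 rot [-2.8691e+00  2.6000e-03 -3.1366e+00]
```

Emit:
{"fn": "carry_out", "kwargs": {"deltas": [0, 0.0003, 0, 0, 0, 0, 0, 0.0003, 0, 0, 0, 0]}}

```text
time: 18.5
eef_pos: [0.4697, 0.1703, 0.0991]
tcp_rot: [-0.136, 0.991, -0.003, 0.002]
contact_force: [0.2, -9.2, 0.6]
opening: 0.321
finger_force: 61.1
```

```bash
python3 -c "
from h import *
fs()"; python3 dv.py
```

```text
t 18.5 st 498.17 37.56 z 99.1 F s,t,z -2.27 -8.89 0.62 rot [-2.8690e+00  2.5000e-03 -3.1359e+00]
t 18.5 st 498.17 37.56 z 99.1 F s,t,z -2.27 -8.89 0.62 rot [-2.8690e+00  2.5000e-03 -3.1359e+00]
px [  0 147  77 244] face t(depth) -114.57 11489 top t [-116.2 -114.8 -113.8]
px [261 148  31 112] face t(depth) 15.15 1271 top t [10.4 12.9 15.1]
px [358 148  25 138] face t(depth) 51.27 471 top t [51.6 54.3 56.7]
```

Contact with divider1, and it hasn't moved. Back off, lift, and on to divider3.

Emit:
{"fn": "carry_out", "kwargs": {"deltas": [0, -0.003, 0, 0, 0, 0, 0, -0.006, 0, 0, 0, 0, 0, -0.006, 0, 0, 0, 0]}}

```text
time: 18.92
eef_pos: [0.4697, 0.1667, 0.0975]
tcp_rot: [-0.135, 0.991, 0.001, 0.0]
contact_force: [0.4, -0.3, -2.5]
opening: 0.318
finger_force: 60.7
```

```bash
python3 -c "
from h import *
fs(); rack(496,34,.168)"
```

```text
t 18.93 st 497.2 34.18 z 97.5 F s,t,z 0.26 -0.41 -2.45 rot [-2.8707e+00  7.0000e-04  3.1406e+00]
delta [0.0012, -0.0001, -0.0705] [0.001, 0.0007, 0.0019]
```

Emit:
{"fn": "carry_out", "kwargs": {"deltas": [0, 0, -0.004, 0, 0, 0, 0, 0, -0.01, 0, 0, 0, 0, 0, -0.02, 0, 0, 0, 0, 0, -0.045, 0, 0, 0, 0, 0, -0.07, 0, 0, 0]}}

```text
time: 19.55
eef_pos: [0.4696, 0.1666, 0.1686]
tcp_rot: [-0.135, 0.991, 0.0, 0.0]
contact_force: [-0.3, -0.6, -0.7]
opening: 0.323
finger_force: 60.6
```

Emit:
{"fn": "carry_out", "kwargs": {"deltas": [0.001, -0.015, 0, 0, 0, 0, 0.001, -0.05, 0, 0, 0, 0, 0.001, -0.1, 0, 0, 0, 0, 0.001, -0.13, 0, 0, 0, 0, 0.001, -0.13, 0, 0, 0, 0]}}

```text
time: 20.18
eef_pos: [0.5034, 0.0385, 0.1662]
tcp_rot: [-0.133, 0.991, 0.0, -0.001]
contact_force: [0.1, 1.5, -0.6]
opening: 0.321
finger_force: 60.7
```

```bash
python3 dv.py; python3 -c "
from h import *
fs(); rack(496,-96.2,.0975)"
```

```text
t 20.18 st 495.15 -98.37 z 166.2 F s,t,z 0.53 1.43 -0.59 rot [-2.8742e+00 -1.1000e-03  3.1410e+00]
px [291 145  18 105] face t(depth) -114.61 306 top t [-119.4 -117.1 -114.7]
px [477 144  61 183] face t(depth) 9.0 4650 top t [ 9.  11.  13.9]
px [534 144  80 183] face t(depth) 51.04 6486 top t [50.8 52.8 56. ]
t 20.23 st 495.11 -97.12 z 166.2 F s,t,z -0.15 0.11 -2.21 rot [-2.8730e+00 -1.3000e-03  3.1403e+00]
delta [-0.001, 0.0008, 0.0687] [0.0013, -0.0013, -0.0005]
```

Emit:
{"fn": "carry_out", "kwargs": {"deltas": [0, 0, 0.015, 0, 0, 0, 0, 0, 0.03, 0, 0, 0, 0, 0, 0.045, 0, 0, 0, 0, 0, 0.069, 0, 0, 0, 0, 0, 0.069, 0, 0, 0]}}

```text
time: 20.85
eef_pos: [0.5011, 0.0417, 0.0952]
tcp_rot: [-0.136, 0.991, 0.001, -0.003]
contact_force: [-0.1, -0.4, -1.7]
opening: 0.327
finger_force: 60.7
```

```bash
python3 dv.py
```

```text
t 20.85 st 493.85 -94.73 z 95.2 F s,t,z -0.23 -0.35 -1.69 rot [-2.8697 -0.0055  3.1388]
px [266 158  29 102] face t(depth) -114.48 1016 top t [-119.3 -116.8 -114.5]
px [510 158 130 239] face t(depth) 9.59 18923 top t [ 8.8 10.9 14.1]
```

Emit:
{"fn": "carry_out", "kwargs": {"deltas": [0, 0.004, 0, 0, 0, 0, 0, 0.014, 0, 0, 0, 0, 0, 0.025, 0, 0, 0, 0, 0, 0.036, 0, 0, 0, 0, 0, 0.046, 0, 0, 0, 0]}}

```text
time: 21.52
eef_pos: [0.4924, 0.0837, 0.0991]
tcp_rot: [-0.136, 0.991, -0.003, 0.002]
contact_force: [2.7, -6.8, -5.8]
opening: 0.322
finger_force: 60.4
```

```bash
python3 -c "
from h import *
fs(); rack(496,-14,.098)"
```

```text
t 21.52 st 496.74 -51.88 z 99.1 F s,t,z 0.76 -7.24 -5.84 rot [-2.8689e+00  2.8000e-03 -3.1359e+00]
delta [0.0007, 0.0379, 0.0009] [-0.0057, 0.0028, 0.0037]
```

Emit:
{"fn": "carry_out", "kwargs": {"deltas": [0, 0.008, 0, 0, 0, 0, 0, 0.017, 0, 0, 0, 0, 0, 0.026, 0, 0, 0, 0, 0, 0.034, 0, 0, 0, 0, 0, 0.038, 0, 0, 0, 0]}}

```text
time: 22.15
eef_pos: [0.4821, 0.1205, 0.0991]
tcp_rot: [-0.136, 0.991, -0.002, 0.002]
contact_force: [2.1, -6.6, -4.9]
opening: 0.321
finger_force: 60.4
```

```bash
python3 dv.py;python3 dv.py|head -1
```

```text
t 22.15 st 496.75 -13.71 z 99.1 F s,t,z 0.25 -6.94 -4.88 rot [-2.8686e+00  2.6000e-03 -3.1364e+00]
px [261 151  32 109] face t(depth) -36.05 1227 top t [-40.9 -38.3 -36.1]
px [374 151  32 155] face t(depth) 9.18 1411 top t [ 9.4 11.9 14.6]
px [443 151  68 214] face t(depth) 51.18 6214 top t [51.1 53.2 56.2]
t 22.2 st 496.77 -13.34 z 99.2 F s,t,z -0.77 -6.23 -5.02 rot [-2.8687e+00  2.7000e-03 -3.1369e+00]
```

Remaining about 8.9 mm.

Emit:
{"fn": "carry_out", "kwargs": {"deltas": [0, 0.0015, 0, 0, 0, 0, 0, 0.003, 0, 0, 0, 0, 0, 0.0045, 0, 0, 0, 0, 0, 0.006, 0, 0, 0, 0, 0, 0.007, 0, 0, 0, 0]}}

```text
time: 22.88
eef_pos: [0.4803, 0.127, 0.0992]
tcp_rot: [-0.136, 0.991, -0.002, 0.002]
contact_force: [2.6, -6.6, -3.5]
opening: 0.318
finger_force: 60.4
```

Emit:
{"fn": "carry_out", "kwargs": {"deltas": [0, 0.0003, 0, 0, 0, 0, 0, 0.0006, 0, 0, 0, 0]}}

```text
time: 23.12
eef_pos: [0.4802, 0.1275, 0.0991]
tcp_rot: [-0.136, 0.991, -0.002, 0.002]
contact_force: [2.5, -6.9, -4.4]
opening: 0.319
finger_force: 60.4
```

```bash
python3 dv.py
```

```text
t 23.12 st 496.79 -6.43 z 99.1 F s,t,z 0.6 -7.3 -4.38 rot [-2.8689e+00  2.7000e-03 -3.1365e+00]
px [261 151  31 109] face t(depth) -28.76 1225 top t [-33.6 -31.  -28.8]
px [362 151  26 140] face t(depth) 9.18 634 top t [ 9.5 12.2 14.6]
px [430 151  63 215] face t(depth) 51.16 5509 top t [51.  53.3 56.2]
```

Emit:
{"fn": "carry_out", "kwargs": {"deltas": [0, 0.0005, 0, 0, 0, 0, 0, 0.001, 0, 0, 0, 0, 0, 0.0013, 0, 0, 0, 0]}}

```text
time: 23.55
eef_pos: [0.4799, 0.1288, 0.0992]
tcp_rot: [-0.136, 0.991, -0.002, 0.002]
contact_force: [1.0, -6.6, -5.1]
opening: 0.323
finger_force: 60.4
```

Emit:
{"fn": "carry_out", "kwargs": {"deltas": [0, 0.0002, 0, 0, 0, 0, 0, 0.0002, 0, 0, 0, 0]}}

```text
time: 23.8
eef_pos: [0.4798, 0.129, 0.0991]
tcp_rot: [-0.136, 0.991, -0.002, 0.002]
contact_force: [2.1, -7.5, -4.9]
opening: 0.321
finger_force: 60.4
```

```bash
python3 -c "
from h import *
fs()"
```

```text
t 23.8 st 496.79 -4.89 z 99.1 F s,t,z -0.04 -7.8 -4.93 rot [-2.8690e+00  2.6000e-03 -3.1366e+00]
```

Emit:
{"fn": "carry_out", "kwargs": {"deltas": [0, 0.0003, 0, 0, 0, 0, 0, 0.0003, 0, 0, 0, 0]}}

```text
time: 24.05
eef_pos: [0.4797, 0.1293, 0.0991]
tcp_rot: [-0.136, 0.991, -0.002, 0.002]
contact_force: [2.2, -7.3, -4.1]
opening: 0.323
finger_force: 60.4
```

```bash
python3 -c "
from h import *
fs()"
```

```text
t 24.05 st 496.79 -4.6 z 99.1 F s,t,z 0.16 -7.66 -4.06 rot [-2.8690e+00  2.6000e-03 -3.1365e+00]
```

Emit:
{"fn": "carry_out", "kwargs": {"deltas": [0, 0.0003, 0, 0, 0, 0, 0, 0.0003, 0, 0, 0, 0]}}

```text
time: 24.3
eef_pos: [0.4797, 0.1293, 0.0991]
tcp_rot: [-0.136, 0.991, -0.003, 0.002]
contact_force: [2.0, -8.1, -5.1]
opening: 0.322
finger_force: 60.4
```

```bash
python3 -c "
from h import *
fs()"
```

```text
t 24.3 st 496.78 -4.55 z 99.1 F s,t,z -0.26 -8.36 -5.12 rot [-2.8689e+00  2.6000e-03 -3.1359e+00]
```

Emit:
{"fn": "carry_out", "kwargs": {"deltas": [0, 0.0002, 0, 0, 0, 0, 0, 0.0002, 0, 0, 0, 0]}}

```text
time: 24.55
eef_pos: [0.4797, 0.1293, 0.0991]
tcp_rot: [-0.136, 0.991, -0.003, 0.002]
contact_force: [2.8, -7.4, -4.8]
opening: 0.321
finger_force: 60.4
```

```bash
python3 -c "
from h import *
fs()"; python3 dv.py
```

```text
t 24.55 st 496.78 -4.52 z 99.1 F s,t,z 0.66 -7.87 -4.84 rot [-2.8689e+00  2.6000e-03 -3.1356e+00]
t 24.55 st 496.78 -4.52 z 99.1 F s,t,z 0.66 -7.87 -4.84 rot [-2.8689e+00  2.6000e-03 -3.1356e+00]
px [261 151  31 109] face t(depth) -26.9 1238 top t [-31.7 -29.2 -26.9]
px [358 151  25 135] face t(depth) 9.23 470 top t [ 9.6 12.3 14.7]
px [427 151  61 215] face t(depth) 51.18 5275 top t [51.2 53.4 56.3]
```

Emit:
{"fn": "carry_out", "kwargs": {"deltas": [0, -0.003, 0, 0, 0, 0, 0, -0.006, 0, 0, 0, 0, 0, -0.006, 0, 0, 0, 0]}}

```text
time: 24.98
eef_pos: [0.4802, 0.1258, 0.0987]
tcp_rot: [-0.135, 0.991, 0.0, 0.001]
contact_force: [0.8, 0.2, -1.7]
opening: 0.32
finger_force: 60.8
```

```bash
python3 -c "
from h import *
fs()"
```

```text
t 24.98 st 496.36 -8.04 z 98.7 F s,t,z 0.85 0.01 -1.74 rot [-2.8706e+00  1.3000e-03  3.1410e+00]
```

Divider3 is set. I'll lift out and head back to the mat.

Emit:
{"fn": "carry_out", "kwargs": {"deltas": [0, 0, -0.004, 0, 0, 0, 0, 0, -0.01, 0, 0, 0, 0, 0, -0.03, 0, 0, 0, 0, 0, -0.08, 0, 0, 0, 0, 0, -0.13, 0, 0, 0]}}

```text
time: 25.6
eef_pos: [0.4795, 0.1257, 0.2297]
tcp_rot: [-0.135, 0.991, 0.0, -0.0]
contact_force: [0.7, -0.4, -1.2]
opening: 0.321
finger_force: 60.6
```

Emit:
{"fn": "carry_out", "kwargs": {"deltas": [0, 0, -0.025, 0, 0, 0, 0, 0, -0.025, 0, 0, 0]}}

```text
time: 25.85
eef_pos: [0.4813, 0.1258, 0.2565]
tcp_rot: [-0.135, 0.991, -0.0, 0.003]
contact_force: [1.3, 0.3, -2.7]
opening: 0.32
finger_force: 60.9
```

```bash
python3 dv.py; python3 -c "
from h import *
go([.539,-.3155,.25],.14)"
```

```text
t 25.85 st 497.44 -8.35 z 256.5 F s,t,z 1.33 -0.06 -2.73 rot [-2.8702  0.0068 -3.1406]
px [299 133  13  91] face t(depth) -27.21 195 top t [-31.7 -29.6 -27.3]
px [351 133  14  86] face t(depth) 8.9 106 top t [ 9.1 11.7 14.3]
px [395 133  25 137] face t(depth) 50.86 1026 top t [51.  53.4 56.1]
delta [0.0616, -0.4409, 0.0038] [0.0002, 0.0023, 0.1314]
```

Emit:
{"fn": "carry_out", "kwargs": {"deltas": [0.007, -0.05, 0, 0, 0, 0.02, 0.015, -0.11, 0, 0, 0, 0.05, 0.023, -0.17, 0, 0, 0, 0.08, 0.032, -0.23, 0, 0, 0, 0.1, 0.04, -0.29, 0, 0, 0, 0.13]}}

```text
time: 26.52
eef_pos: [0.518, -0.1658, 0.2504]
tcp_rot: [-0.07, 0.998, 0.001, -0.002]
contact_force: [-0.2, 0.0, -1.7]
opening: 0.321
finger_force: 61.2
```

```bash
python3 -c "
from h import *
go([.539,-.3155,.25],.14)"
```

```text
delta [0.0001, -0.1511, -0.0001] [0.0031, -0.0028, 0.0001]
```

Emit:
{"fn": "carry_out", "kwargs": {"deltas": [0, -0.05, 0, 0, 0, 0, 0, -0.1, 0, 0, 0, 0, 0, -0.15, 0, 0, 0, 0, 0, -0.15, 0.05, 0, 0, 0, 0, -0.15, 0.1, 0, 0, 0]}}

```text
time: 27.15
eef_pos: [0.5391, -0.3131, 0.1494]
tcp_rot: [-0.07, 0.998, 0.001, -0.001]
contact_force: [0.2, -0.2, -2.1]
opening: 0.32
finger_force: 61.0
```

Emit:
{"fn": "carry_out", "kwargs": {"deltas": [0, 0, 0.03, 0, 0, 0, 0, 0, 0.03, 0, 0, 0, 0, 0, 0.03, 0, 0, 0]}}

```text
time: 27.52
eef_pos: [0.5405, -0.313, 0.1234]
tcp_rot: [-0.071, 0.998, 0.0, 0.0]
contact_force: [0.2, 0.0, -1.9]
opening: 0.319
finger_force: 60.9
```

```bash
python3 -c "
from h import *
fs()
go([.539,-.3155,.0845],.14)"
```

```text
t 27.52 st 436.27 -446.95 z 123.4 F s,t,z 0.16 0.0 -1.86 rot [-3.0003e+00  6.0000e-04  3.1414e+00]
delta [0.0018, -0.0022, 0.0389] [0.0002, 0.0006, 0.0013]
```

Emit:
{"fn": "carry_out", "kwargs": {"deltas": [0.001, -0.002, 0.015, 0, 0, 0, 0.001, -0.002, 0.026, 0, 0, 0, 0.001, -0.002, 0.033, 0, 0, 0, 0.001, -0.002, 0.036, 0, 0, 0, 0.001, -0.002, 0.036, 0, 0, 0]}}

```text
time: 28.15
eef_pos: [0.5395, -0.315, 0.0869]
tcp_rot: [-0.071, 0.998, 0.0, 0.0]
contact_force: [0.5, 0.8, -0.9]
opening: 0.325
finger_force: 61.0
```

Emit:
{"fn": "carry_out", "kwargs": {"deltas": [0, 0, 0.001, 0, 0, 0, 0, 0, 0.0015, 0, 0, 0]}}

```text
time: 28.4
eef_pos: [0.5397, -0.3152, 0.0859]
tcp_rot: [-0.071, 0.998, -0.0, 0.0]
contact_force: [-0.1, 0.4, -1.5]
opening: 0.323
finger_force: 61.0
```

Emit:
{"fn": "carry_out", "kwargs": {"deltas": [0, 0, 0.0007, 0, 0, 0, 0, 0, 0.001, 0, 0, 0]}}

```text
time: 28.65
eef_pos: [0.5395, -0.3151, 0.0846]
tcp_rot: [-0.071, 0.998, 0.0, 0.0]
contact_force: [-0.8, -0.3, -0.7]
opening: 0.315
finger_force: 61.0
```

Emit:
{"fn": "carry_out", "kwargs": {"deltas": [0, 0, 0.0005, 0, 0, 0, 0, 0, 0.0005, 0, 0, 0]}}

```text
time: 28.9
eef_pos: [0.5396, -0.3151, 0.0845]
tcp_rot: [-0.071, 0.998, 0.0, 0.0]
contact_force: [-1.3, 1.4, 0.6]
opening: 0.326
finger_force: 61.4
```

Touching the mat. Opening the gripper.

Emit:
{"fn": "carry_out", "kwargs": {"deltas": [0, 0, 0, 0, 0, 0, 0, 0, 0, 0, 0, 0, 0, 0, 0, 0, 0, 0, 0, 0, 0, 0, 0, 0, 0, 0, 0, 0, 0, 0], "grip": 100}}

```text
time: 29.52
eef_pos: [0.5395, -0.3151, 0.0841]
tcp_rot: [-0.071, 0.998, 0.0, 0.0]
contact_force: [0.2, -0.4, -0.4]
opening: 1.003
finger_force: 0.0
```

Emit:
{"fn": "carry_out", "kwargs": {"deltas": [0, 0, -0.02, 0, 0, 0, 0, 0, -0.06, 0, 0, 0, 0, 0, -0.11, 0, 0, 0, 0, 0, -0.15, 0, 0, 0, 0, 0, -0.15, 0, 0, 0]}}

```text
time: 30.15
eef_pos: [0.5416, -0.3168, 0.2412]
tcp_rot: [-0.071, 0.997, -0.004, 0.004]
contact_force: [0.1, 0.9, 0.2]
opening: 1.001
finger_force: 0.0
```

Run:
```python
from h import *
s=ctrl.get_state(); print(s['time'],s['eef_pos'],s['opening'])
p,d,P,K,T=look('wrist','w10.png')
m=((P[...,2]>.11)&(P[...,2]<.14)&(np.hypot(P[...,0]-.539,P[...,1]+.314)<.05))
v,u=np.nonzero(m); X=onplane(np.c_[u,v],K,T,.1236); print(np.median(P[m][:,2]),cv2.minAreaRect((X[:,:2]*1000).astype(np.float32)))
p,d,P,K,T=look('scene','s2.png'); cv2.imwrite('pics/s2c.png',cv2.resize(p[130:330,110:450,::-1],(800,470),interpolation=2))
```

```text
30.15 [ 0.5416315  -0.31678662  0.24123355] 1.0009665535773276
0.12358134004248447 ((540.0779418945312, -314.973388671875), (45.678871154785156, 27.791383743286133), 8.166056632995605)
```

View pics/s2c.png

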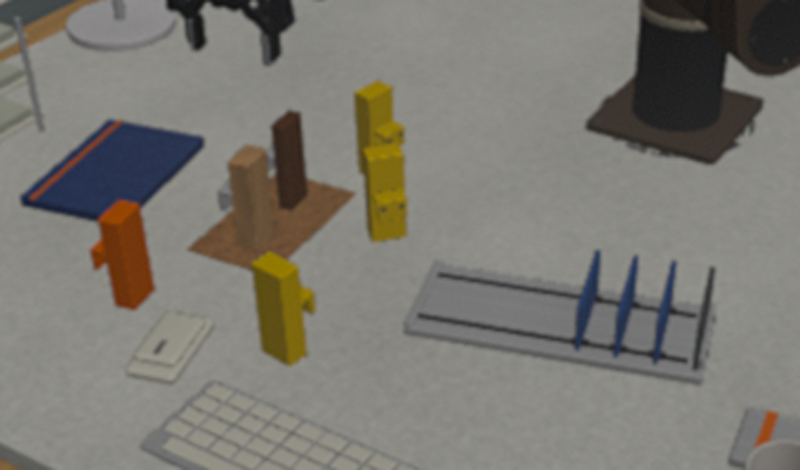

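The gauge stands upright on the mat at crop (250,200). The three dividers at (590,300), (628,305) and (665,310) are evenly spaced from the end plate, and nothing else has moved.

```bash
python3 -c "
from h import *
print(ctrl.sign_off())"
```

```text
the job is handed in; nothing more can be done
None
```

All three dividers are set to equal 36 mm slots by feel, none of them shifted once set, and the pale gauge is standing upright on the cork mat, released; the job is handed in at about 30 s.

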